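# Press a new laptop battery home with the three wing bolts

### The arm

A 6-joint arm with a two-finger parallel gripper is mounted at the origin on the work surface. World frame = base frame: x ahead of the robot, y to its left, z up, the work surface at z = 0. Lengths are in mm, angles in degrees, forces in N, time in s.
With the tool pointing down it reaches from about 350 to 850 mm from the base axis. Payload 8.1 kg.
Tool frame: the origin (TCP) lies where the fingers leave the gripper's body, on its centre line; the fingertips stand 73 mm ahead of it and the grasp point (between the pads) lies 54 mm ahead of it; z points along the fingers, y is the line along which they close (so a half turn about z gives the same grasp; the last joint's range is limited). The gripper opens to 85 mm and grips with 20 to 120 N. Pads are 22 mm wide; open, the fingers measure 114 mm over their backs; the gripper's body (76 mm by 85 mm) begins 54 mm behind the grasp point. The pads swing forward as they close: fully open they stand 13 mm farther back than shut.
Start: joints at [61.284, 7.471, 85.268, -0, 87.261, -4.893], TCP at [242.333, 548.89, 303.892] pointing down, gripper open.
Joint ranges: [-169.43, 169.43], [-51.17, 129.36], [1.28, 143.12], [-76.62, 256.62], [0, 156.53], [-152.29, 152.29]. Speed limits (degrees/s): [136.94, 136.94, 159.86, 180, 180, 180].

### API

Orientations are given as [roll, pitch, yaw] about the fixed x, y, z axes, in that order (R = Rz(yaw) Ry(pitch) Rx(roll)).
In Python, from bench import sense, optics, r gives the robot as it stands.
- The arm moves only by the tool servo_tool, never from a script. Its argument "plan" is a list that holds one entry, the list of rows, each a list of 5 numbers: the shift along the world's x, y, z in m, then the turn about the world's z in degrees, then the finger opening in m, from 0 to 0.0854. A call has 1 to 10 rows; each row shifts and turns the commanded pose from where the row before left it; what a row does not reach is not made up. A row lasts 1/10 s, in which the tool goes at most 50 mm and 8.59 degrees, less where a joint would pass 70% of its speed; a pose out of reach is approached as far as the arm can. A call is refused whole if a number of a shift passes 0.05 or a number of a turn 8.59, either way. A call with a gripper value outside its range is refused whole. The fingers move at their own pace and stop on an object; "force" is the grip in N (left out, the last holds). Time passes only in rows, so rows that do not move let the fingers close. It gives the time, the measured TCP pose, the force, the opening and the grip force at its end, in the units of the state.
- sense(): the state, without advancing time (a new reading comes with each control period).
- optics.snapshot(name): name is "scene" or "top" or "wrist"; returns a dict with "frame" (400x640x3 uint8, blue, green, red), "fx", "fy", "cx", "cy" (pixels), "cam_to_world" (4x4, takes a point from camera to world coordinates). Camera axes: x right, y down, z forward; pixel columns grow to the right and rows downward; lengths in mm; the calibration is good to about 2 mm. A picture is of the moment at which its call begins. There is no depth.
- r.hand_in(): hands the job in; it is judged then, once.
The state is a dict: "time": time; "joint_pos": joint angles; "qd": joint speeds; "joint_efforts": joint torques, N m; "tool_pos": TCP position; "tcp_rot": TCP orientation; "ft_force": force on the tool from outside, world axes, zero at the start; "wrist_torque": the same for the moment, N m; "finger_gap": finger opening in mm; "grip_force": force on a finger pad.
Only numpy, scipy, OpenCV 4.12 (cv2) and the standard library are available. Lean on these libraries where they do the work, as an engineer would, in place of code of your own. Each camera call takes 0.05 s, during which the arm holds its last target. There are 200 camera calls.

### The job

A fresh battery is bedded in the opened laptop and has to be pressed while its adhesive sets. On the long bridge across the battery, turn the three black wing bolts clockwise, fully home to their stops (wings in line with the bridge): the middle one first, then the two end ones in either order. The short bridge with the round knobs is already tight and is no part of the job.

Things in the scene. Friction and masses are not known exactly. Their poses are not given: they have to be found in the camera images.
- press_bridge (a point): long aluminium bridge (400 x 34 mm, top 57 mm above the table), fixed across the opened laptop's battery. Point: on the middle bolt's axis at grip height, 30 mm above the bridge's top. z up, y along the bridge to the left bolt, x across it, away from the robot. End bolts' grip points: y +100 and -100 mm. At x +120 mm a short bridge with two round knobs, tops 71 mm above the table.
- middle_bolt (a joint): turn of the middle wing bolt, rad; grows clockwise seen from above. 0: wings across the bridge (its x axis); end stop at 1.571: wings in line with it (its y axis). Starts at 0.15 to 0.7. Friction 0.05 N m; stays where left, does not rise or sink. Collar 30 mm wide, 7 mm high; on it an upright wing bar 44 long, 12 thick, 36 mm high: pinch its thickness, turn in one grasp.
- left_bolt (a joint): turn of the wing bolt at the left end (bridge's +y), rad; grows clockwise seen from above. 0: wings across the bridge (its x axis); end stop at 1.571: wings in line with it (its y axis). Starts at 0.15 to 0.7. Friction 0.05 N m; stays where left, does not rise or sink. Same shape.
- right_bolt (a joint): turn of the wing bolt at the right end (bridge's -y), rad; grows clockwise seen from above. 0: wings across the bridge (its x axis); end stop at 1.571: wings in line with it (its y axis). Starts at 0.15 to 0.7. Friction 0.05 N m; stays where left, does not rise or sink. Same shape.

How it is judged (in metres and radians):
On the way, in this order (a step that is already met when the one before it is completed fails the run):
1. the middle bolt is home while both end bolts are still loose (value of joint middle_bolt above 1.39 rad and value of joint each of left_bolt, right_bolt below 0.9 rad), for 0.2 s.
2. both end bolts are home too (value of joint each of middle_bolt, left_bolt, right_bolt above 1.39 rad), for 0.2 s.
At the end, for the whole second after the job is handed in: All three wing bolts stand within about 10 degrees of their end stops (joint above 1.39 rad, stop at 1.571) and are at rest; the middle one came home first, while both end ones were still below 0.9 rad (all of step 2 and velocity of joint middle_bolt between -0.1 and 0.1 rad/s and velocity of joint left_bolt between -0.1 and 0.1 rad/s and velocity of joint right_bolt between -0.1 and 0.1 rad/s); the robot touches nothing.
It also fails if it takes over 54 s, if anything falls off the work surface, if the arm or the gripper's body presses on something with over 40 N, if the wrist force passes 120 N, or if a joint passes its speed limit or range.

## Working session

There is one attempt and no reset: what is moved stays moved. The work goes in short steps, Python scripts to look and compute and a tool call to move; the robot and the scene stay as the last step left them, time stands still between calls to the robot, and variables do not carry over. Pictures are saved under pics/ and viewed, at most 10 in all, crops included, and the job is handed in when it is done.

Besides the shell and the picture viewer there is one more tool, called after "Request:" in YAML: its name, and indented under it one key for each argument. servo_tool: Moves the arm, as the interface text tells. Its arguments: {"type":"object","properties":{"plan":{"type":"array"},"force":{"type":"number"}},"required":["plan"]}

```bash
mkdir -p pics; python3 - <<'E'
from bench import sense,optics,r
import cv2,numpy as np
s=sense();print(s["time"],s["tool_pos"],s["tcp_rot"],s["finger_gap"])
for n in("scene","top"):
    d=optics.snapshot(n);cv2.imwrite(f"pics/{n}0.png",d["frame"])
    np.savez(f"{n}0.npz",**{k:d[k] for k in d})
    print(n,d["fx"],d["cx"],d["cy"],np.round(d["cam_to_world"],3).tolist())
E
```

```text
0.0 [242.12573635 548.5272226  302.85390414] [-1.79895096e+02 -8.88140184e-03  1.56177831e+02] 85.48528318311737
scene 489.3571989262359 320.07073472357746 204.905359790078 [[0.774, 0.505, -0.381, 819.116], [0.633, -0.609, 0.479, -274.963], [0.01, -0.612, -0.791, 622.766], [0.0, 0.0, 0.0, 1.0]]
top 361.42494327724853 319.0042552354422 197.26428672546567 [[0.052, -0.975, 0.216, 431.694], [-0.999, -0.051, 0.011, 41.219], [0.0, -0.216, -0.976, 769.427], [0.0, 0.0, 0.0, 1.0]]
```

View pics/scene0.png

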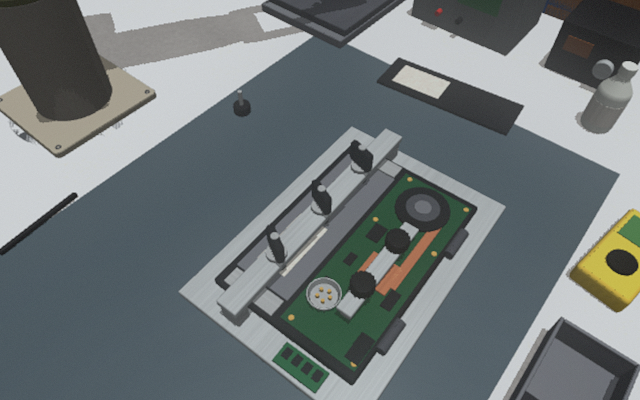

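View pics/top0.png

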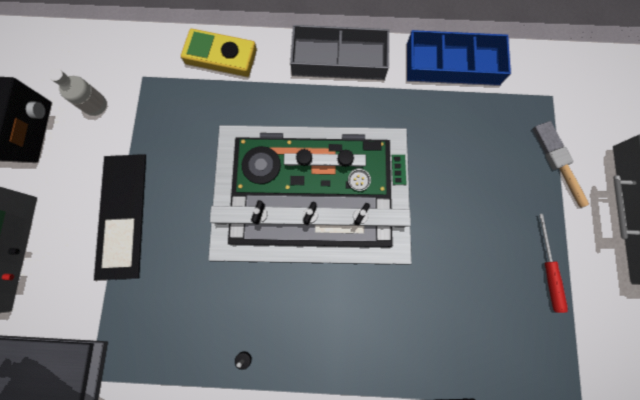

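The top view shows the three wing bolts near (258,212), (310,213) and (361,214). In the scene view they are near (361,157), (320,197) and (275,245). I'll enlarge both.

```bash
python3 - <<'E'
import cv2,numpy as np
t=cv2.imread("pics/top0.png")[185:245,205:415];s=cv2.imread("pics/scene0.png")[125:320,210:410]
a=cv2.resize(t,None,fx=3.8,fy=3.8,interpolation=cv2.INTER_CUBIC)
cv2.imwrite("pics/c1.png",a)
b=cv2.resize(s,None,fx=3,fy=3,interpolation=cv2.INTER_CUBIC);cv2.imwrite("pics/c2.png",b)
E
```

```text
(no output)
```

View pics/c1.png

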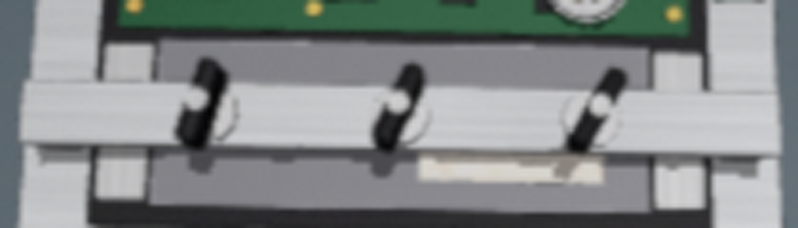

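View pics/c2.png

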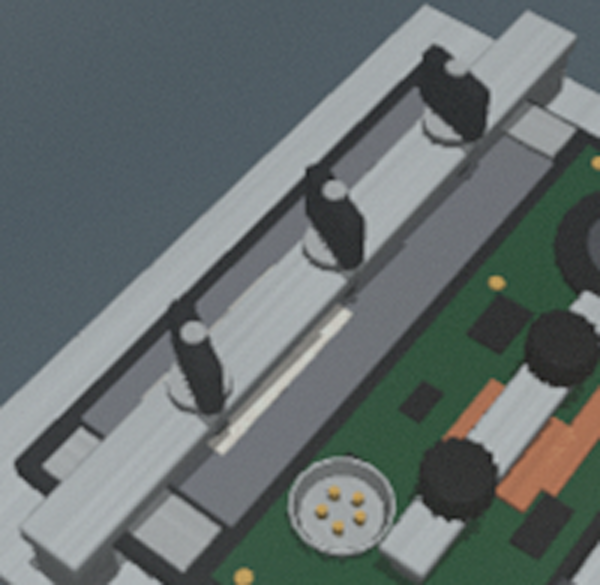

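The crops show grey caps on the bolt tops. In crop 1 they are at (199,98), (398,101) and (601,106), in crop 2 at (456,66), (335,190) and (193,332). Wings lean clockwise from across the bridge. I'll triangulate the caps.

```bash
cat >h.py <<'E'
import numpy as np
def ray(d,u,v):
    M=d["cam_to_world"];k=np.array([(u-d["cx"])/d["fx"],(v-d["cy"])/d["fy"],1.])
    w=M[:3,:3]@k;return M[:3,3],w/np.linalg.norm(w)
def tri(rs):
    A=[np.eye(3)-np.outer(w,w) for _,w in rs]
    p=np.linalg.solve(sum(A),sum(a@o for a,(o,_) in zip(A,rs)))
    return p,[np.linalg.norm(a@(p-o)) for a,(o,_) in zip(A,rs)]
def onz(d,u,v,z):
    o,w=ray(d,u,v);return o+w*(z-o[2])/w[2]
E
python3 - <<'E'
from h import *
T=np.load("top0.npz");S=np.load("scene0.npz")
c1=[(199,98),(398,101),(601,106)];c2=[(456,66),(335,190),(193,332)]
P=[]
for a,b in zip(c1,c2):
    p,e=tri([ray(T,205+a[0]/3.8,185+a[1]/3.8),ray(S,210+b[0]/3,125+b[1]/3)]);P.append(p);print(p.round(1),np.round(e,1))
d=P[0]-P[2];print(np.hypot(*d[:2]),np.degrees(np.arctan2(-d[0],d[1])))
E
```

```text
[547.5 162.9 102.6] [0.5 0.5]
[551.1  64.6 100.9] [0.1 0.1]
[554.  -35.5 100.8] [0.3 0.3]
198.55806016742054 1.857639858480684
```

Request:
servo_tool:
  plan:
    - [[0.0257,-0.0403,0,0,0.06],[0.0257,-0.0403,0,0,0.06],[0.0257,-0.0403,0,0,0.06],[0.0257,-0.0403,0,0,0.06],[0.0257,-0.0403,0,0,0.06],[0.0257,-0.0403,0,0,0.06],[0.0257,-0.0403,0,0,0.06],[0.0257,-0.0403,0,0,0.06],[0.0257,-0.0403,0,0,0.06],[0.0257,-0.0403,0,0,0.06]]
  force: 60

```text
time: 1.1
tool_pos: [499.8, 144.0, 303.6]
tcp_rot: [-180.0, -0.0, 156.2]
ft_force: [1.1, 0.2, 0.6]
finger_gap: 60.0
grip_force: 0.0
```

Request:
servo_tool:
  plan:
    - [[0.025,-0.04,0,0,0.06],[0.025,-0.04,0,0,0.06],[0,0,-0.025,0,0.06],[0,0,-0.025,0,0.06],[0,0,0,0,0.06],[0,0,0,0,0.06]]

```text
time: 1.7
tool_pos: [548.8, 65.9, 253.5]
tcp_rot: [-180.0, -0.1, 156.2]
ft_force: [-0.1, 0.8, -0.2]
finger_gap: 59.8
grip_force: 0.0
```

```bash
python3 - <<'E'
from bench import sense,optics
import cv2,numpy as np
s=sense();print(s["time"],s["tool_pos"],s["tcp_rot"],s["joint_pos"])
d=optics.snapshot("wrist");cv2.imwrite("pics/w1.png",d["frame"]);np.savez("w1.npz",**d)
print(np.round(d["cam_to_world"],2).tolist())
E
```

```text
1.7 [548.83433346  65.94093527 253.5497199 ] [-1.79953670e+02 -9.71803759e-02  1.56182954e+02] [ 1.53672978e+00  1.91724026e+00  9.64255898e+01 -2.57337515e-04
  8.17648289e+01 -6.46462261e+01]
[[0.4, 0.87, 0.27, 479.53], [0.91, -0.39, -0.12, 96.03], [-0.0, 0.29, -0.96, 322.46], [0.0, 0.0, 0.0, 1.0]]
```

View pics/w1.png

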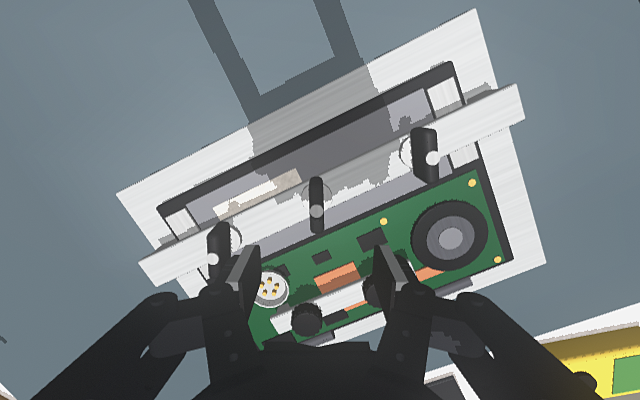

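The wrist view shows the middle wing upright in the image, with its cap at (316,211) and far end at (317,233). It is already aligned with the fingers. The left cap is at (433,158), the right at (213,259).

```bash
python3 - <<'E'
from h import *
T=np.load("top0.npz");S=np.load("scene0.npz");W=np.load("w1.npz")
c1=[(199,98),(398,101),(601,106)];c2=[(456,66),(335,190),(193,332)];w=[(433,158),(316,211),(213,259)]
P=[]
for a,b,c in zip(c1,c2,w):
    p,e=tri([ray(T,205+a[0]/3.8,185+a[1]/3.8),ray(S,210+b[0]/3,125+b[1]/3),ray(W,*c)]);P.append(p);print(p.round(1),np.round(e,1))
d=P[0]-P[2];print(np.hypot(*d[:2]),np.degrees(np.arctan2(-d[0],d[1])))
f=lambda d,a,b:(lambda v:np.degrees(np.arctan2(v[1],v[0])))(onz(d,*b,100)-onz(d,*a,100))
print("wing dir mid,left wrist",f(W,(316,200),(317,232)),f(W,(426,148),(429,182)))
g=lambda a:(205+a[0]/3.8,185+a[1]/3.8)
print("top l,m,r",f(T,g((199,98)),g((211,65))),f(T,g((398,101)),g((412,68))),f(T,g((601,106)),g((616,75))))
E
```

```text
[546.9 163.6 101.4] [1.  0.7 1. ]
[550.5  64.5 100.2] [0.7 0.7 1.2]
[553.8 -35.4 100.1] [0.5 0.3 0.3]
199.11566146446333 1.9803578065475458
wing dir mid,left wrist -22.197074392788934 -12.515322490948023
top l,m,r -14.837882394824636 -19.44196597392719 -23.755361210093383
```

Request:
servo_tool:
  plan:
    - [[0.0017,-0.0014,-0.03,2.5,0.05],[0,0,-0.04,0,0.05],[0,0,-0.03,0,0.05],[0,0,-0.011,0,0.05],[0,0,0,0,0.05],[0,0,0,0,0.0],[0,0,0,0,0.0],[0,0,0,0,0.0],[0,0,0,0,0.0],[0,0,0,0,0.0]]
  force: 50

```text
time: 2.75
tool_pos: [552.4, 64.1, 145.5]
tcp_rot: [180.0, 0.2, 158.7]
ft_force: [-3.0, -1.7, 6.5]
finger_gap: 11.0
grip_force: 49.6
```

Request:
servo_tool:
  plan:
    - [[0,0,0,-6.5,0.0],[0,0,0,-6.5,0.0],[0,0,0,-6.5,0.0],[0,0,0,-6.5,0.0],[0,0,0,-6.5,0.0],[0,0,0,-6.5,0.0],[0,0,0,-6.5,0.0],[0,0,0,-6.5,0.0],[0,0,0,-6.5,0.0],[0,0,0,-6.5,0.0]]

```text
time: 3.75
tool_pos: [550.5, 62.6, 145.4]
tcp_rot: [-179.9, 0.2, 93.4]
ft_force: [-16.2, -10.2, 20.3]
finger_gap: 11.5
grip_force: 51.3
```

Request:
servo_tool:
  plan:
    - [[0,0,0,0,0.0],[0,0,0,0,0.0]]

```text
time: 3.95
tool_pos: [550.5, 62.5, 145.4]
tcp_rot: [-179.9, 0.2, 93.6]
ft_force: [-16.4, -10.2, 18.2]
finger_gap: 11.2
grip_force: 51.3
```

```bash
python3 - <<'E'
from bench import sense,optics
import cv2,numpy as np
s=sense();print({k:np.round(v,2) for k,v in s.items()})
d=optics.snapshot("wrist");cv2.imwrite("pics/w2.png",d["frame"])
E
```

```text
{'time': np.float64(3.95), 'joint_pos': array([  1.28,   8.21, 101.64,  -0.21,  70.25,  -2.28]), 'qd': array([ 0.  ,  0.1 , -0.12, -0.08, -0.  , -0.49]), 'joint_efforts': array([  4.97, -46.49, -45.67,   3.54,  -5.6 ,   0.19]), 'tool_pos': array([550.5 ,  62.55, 145.37]), 'tcp_rot': array([-179.89,    0.19,   93.64]), 'ft_force': array([-16.39, -10.25,  18.16]), 'wrist_torque': array([-1.81,  2.6 ,  0.02]), 'grip_force': np.float64(51.26), 'finger_gap': np.float64(11.24)}
```

View pics/w2.png

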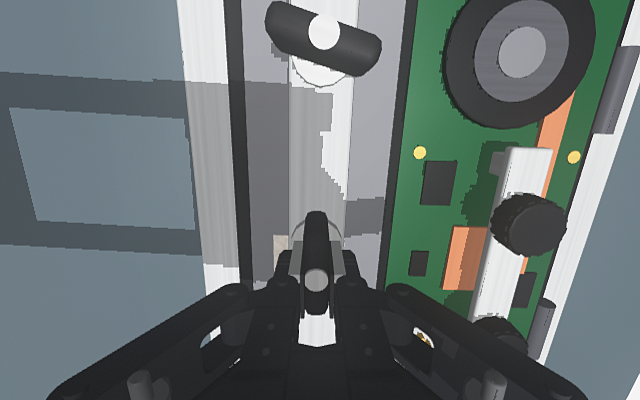

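The middle wing now lies along the bridge, gripped near (317,260). The left bolt is still loose, with its cap at (324,30). Next I release and go to the left bolt.

Request:
servo_tool:
  plan:
    - [[0,0,0,0,0.05],[0,0,0,0,0.05],[0,0,0,0,0.05],[0,0,0.03,0,0.05],[0,0,0.04,0,0.05],[0,0.01,0,8,0.05],[0,0.015,0,8,0.05],[0,0.015,0,8,0.05],[0,0.015,0,8,0.05],[0,0.015,0,8,0.05]]

```text
time: 5.0
tool_pos: [551.1, 135.3, 213.0]
tcp_rot: [180.0, 0.0, 134.0]
ft_force: [0.8, -0.2, 0.5]
finger_gap: 50.2
grip_force: 0.0
```

Request:
servo_tool:
  plan:
    - [[-0.003,0.01,0,8,0.05],[0,0.01,0,8,0.05],[0,0.01,0,8,0.05],[0,0,0,8,0.05],[0,0,0,0,0.05],[0,0,0,0,0.05]]

```text
time: 5.6
tool_pos: [548.1, 164.6, 212.9]
tcp_rot: [180.0, 0.0, 165.4]
ft_force: [1.6, 0.2, 0.6]
finger_gap: 49.9
grip_force: 0.0
```

```bash
python3 - <<'E'
from bench import sense,optics
import cv2,numpy as np
d=optics.snapshot("wrist");cv2.imwrite("pics/w3.png",d["frame"]);np.savez("w3.npz",**d)
E
```

```text
(no output)
```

View pics/w3.png

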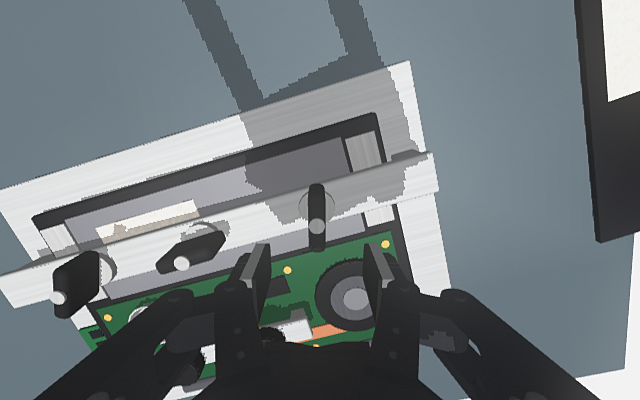

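The left wing is lined up with the fingers, cap at (317,226). The middle wing lies along the bridge at (192,250).

Request:
servo_tool:
  plan:
    - [[-0.001,-0.001,-0.03,0,0.05],[0,0,-0.03,0,0.05],[0,0,-0.01,0,0.05],[0,0,0,0,0.05],[0,0,0,0,0.0],[0,0,0,0,0.0],[0,0,0,0,0.0],[0,0,0,0,0.0],[0,0,0,0,0.0]]

```text
time: 6.55
tool_pos: [548.4, 164.2, 145.0]
tcp_rot: [179.9, 0.2, 165.7]
ft_force: [-0.2, 2.9, 5.9]
finger_gap: 11.2
grip_force: 51.0
```

Request:
servo_tool:
  plan:
    - [[0,0,0,-7.2,0.0],[0,0,0,-7.2,0.0],[0,0,0,-7.2,0.0],[0,0,0,-7.2,0.0],[0,0,0,-7.2,0.0],[0,0,0,-7.2,0.0],[0,0,0,-7.2,0.0],[0,0,0,-7.2,0.0],[0,0,0,-7.2,0.0],[0,0,0,-7.2,0.0]]

```text
time: 7.55
tool_pos: [546.8, 162.9, 144.9]
tcp_rot: [-179.9, 0.1, 93.4]
ft_force: [-11.6, -4.6, 18.1]
finger_gap: 11.1
grip_force: 52.7
```

Request:
servo_tool:
  plan:
    - [[0,0,0,0,0.0],[0,0,0,0,0.0]]

```text
time: 7.75
tool_pos: [546.8, 162.9, 144.9]
tcp_rot: [-179.9, 0.1, 93.7]
ft_force: [-10.5, -5.4, 16.7]
finger_gap: 11.3
grip_force: 52.6
```

Request:
servo_tool:
  plan:
    - [[0,0,0,0,0.05],[0,0,0,0,0.05],[0,0,0,0,0.05],[0,0,0.03,0,0.05],[0,0,0.04,0,0.05],[0.001,-0.025,0,8,0.05],[0.001,-0.03,0,8,0.05],[0.001,-0.03,0,8,0.05],[0.001,-0.03,0,8,0.05],[0.001,-0.03,0,8,0.05]]

```text
time: 8.75
tool_pos: [551.9, 17.4, 212.8]
tcp_rot: [-180.0, -0.0, 134.0]
ft_force: [0.2, 0.3, -0.1]
finger_gap: 49.7
grip_force: 0.0
```

Request:
servo_tool:
  plan:
    - [[0.001,-0.03,0,8,0.05],[0,-0.024,0,8,0.05],[0,0,0,6,0.05],[0,0,0,0,0.05],[0,0,0,0,0.05]]

```text
time: 9.25
tool_pos: [553.0, -35.3, 212.7]
tcp_rot: [180.0, -0.0, 155.5]
ft_force: [0.5, 0.2, -0.1]
finger_gap: 50.1
grip_force: 0.0
```

```bash
python3 - <<'E'
from bench import sense,optics
import cv2,numpy as np
d=optics.snapshot("wrist");cv2.imwrite("pics/w4.png",d["frame"]);np.savez("w4.npz",**d)
E
```

```text
(no output)
```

View pics/w4.png

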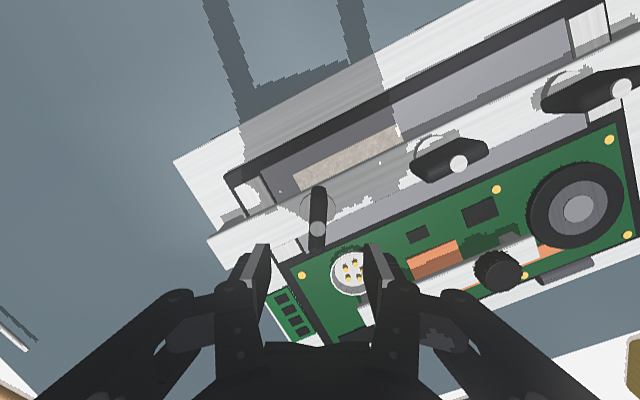

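The right wing is between the fingers, cap at (318,228). The other two lie along the bridge at (448,160) and (590,90).

Request:
servo_tool:
  plan:
    - [[0.0005,0,-0.03,0,0.05],[0,0,-0.03,0,0.05],[0,0,-0.01,0,0.05],[0,0,0,0,0.05],[0,0,0,0,0.0],[0,0,0,0,0.0],[0,0,0,0,0.0],[0,0,0,0,0.0],[0,0,0,0,0.0]]

```text
time: 10.2
tool_pos: [554.7, -35.6, 144.9]
tcp_rot: [179.9, 0.2, 155.7]
ft_force: [-1.1, 1.0, 7.0]
finger_gap: 11.1
grip_force: 51.1
```

Request:
servo_tool:
  plan:
    - [[0,0,0,-6.2,0.0],[0,0,0,-6.2,0.0],[0,0,0,-6.2,0.0],[0,0,0,-6.2,0.0],[0,0,0,-6.2,0.0],[0,0,0,-6.2,0.0],[0,0,0,-6.2,0.0],[0,0,0,-6.2,0.0],[0,0,0,-6.2,0.0],[0,0,0,-6.2,0.0]]

```text
time: 11.2
tool_pos: [553.6, -36.5, 144.8]
tcp_rot: [-180.0, 0.1, 93.4]
ft_force: [-9.2, -4.3, 12.8]
finger_gap: 11.3
grip_force: 52.0
```

Request:
servo_tool:
  plan:
    - [[0,0,0,0,0.0],[0,0,0,0,0.0],[0,0,0,0,0.0]]

```text
time: 11.5
tool_pos: [553.5, -36.5, 144.8]
tcp_rot: [-180.0, 0.1, 93.7]
ft_force: [-8.2, -3.6, 13.5]
finger_gap: 11.4
grip_force: 52.1
```

Now I'll release, lift well clear and check from above.

Request:
servo_tool:
  plan:
    - [[0,0,0,0,0.05],[0,0,0,0,0.05],[0,0,0,0,0.05],[0,0,0.03,0,0.05],[0,0,0.04,0,0.05],[0,0,0.04,0,0.05],[-0.04,0,0.02,0,0.05],[-0.045,0,0,0,0.05],[-0.045,0,0,0,0.05],[0,0,0,0,0.05]]

```text
time: 12.5
tool_pos: [418.8, -34.9, 271.5]
tcp_rot: [-179.8, -0.0, 93.7]
ft_force: [-0.6, 0.2, 0.3]
finger_gap: 49.9
grip_force: 0.0
```

Request:
servo_tool:
  plan:
    - [[0,0,0,0,0.05],[0,0,0,0,0.05],[0,0,0,0,0.05]]

```text
time: 12.8
tool_pos: [424.6, -35.6, 273.2]
tcp_rot: [180.0, 0.0, 93.7]
ft_force: [-0.2, -0.2, 0.2]
finger_gap: 50.1
grip_force: 0.0
```

```bash
python3 - <<'E'
from bench import optics
import cv2,numpy as np
t=optics.snapshot("top")["frame"][185:245,205:415];s=optics.snapshot("scene")["frame"][125:320,210:410]
a=cv2.resize(t,None,fx=3.8,fy=3.8,interpolation=cv2.INTER_CUBIC);b=cv2.resize(s,None,fx=1.8,fy=1.8,interpolation=cv2.INTER_CUBIC)
o=np.zeros((len(a)+len(b),a.shape[1],3),np.uint8);o[:len(a)]=a;o[len(a):,:b.shape[1]]=b
cv2.imwrite("pics/end.png",o)
E
```

```text
(no output)
```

View pics/end.png

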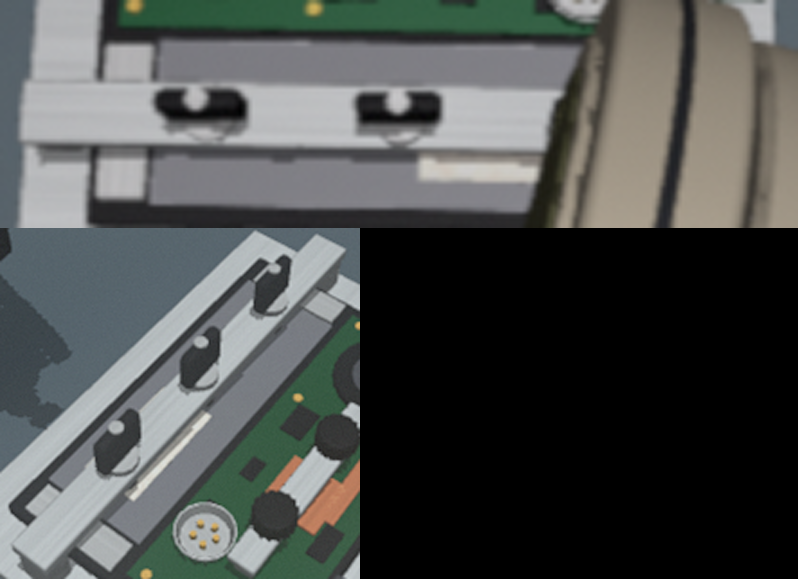

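All three wings lie in line with the bridge. In the scene crop they are at (272,285), (200,358) and (117,442), and the gripper is clear of everything.

```bash
python3 -c "
from bench import r
print(r.hand_in())"
```

```text
the job is handed in; nothing more can be done
None
```

I turned all three wing bolts home, the middle one first, then the left and the right. In the last pictures all three wings lay in line with the bridge with the arm clear, and I handed the job in at about 13 s; the hand-in gave no verdict.

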